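# Open the drop-front pickup ledge and set out an order of two cartons

### The job

Open the stall's pickup ledge: pull both yellow-ended supports fully out first, then take the flap by its black bar and lower it gently onto them, never letting it drop and never pressing it hard onto them. Then set exactly two of the three snack cartons flat on the open flap, leaving the third carton and the other things on the counter where they are.

Things in the scene. Friction and masses are not known exactly. Their poses are not given: they have to be found in the camera images.
- cabinet: fixed red and wood serving cabinet, 150 mm deep, 340 mm wide, 240 mm high, its side cheeks and roof standing 50 mm and more behind the hinge line. Origin on the counter straight below the flap's hinge line, at its middle; x points away from the robot into the cabinet, y to the robot's left, z up. The flap's hinge is on its robot side.
- support_l (a joint): slide of the left support (loper), m: 0 pushed in, 0.11 fully out against its stop, straight towards -x of the cabinet. Stiff: about 3 N to move; stays where left. Starts 0 to 0.015 out.
- support_r (a joint): slide of the right support, as the left one. On each support's top is a black rubber pad, 18 mm across, that lies under the flap 106 mm from its hinge line when the support is out; the two pads are set to differing heights, up to 5 mm above or below level.
- support_l_grip (a point): yellow grip block of the left support (robot's left), point 36 mm in front of the hinge line when pushed in: block 24 mm wide, 22 mm high, its front end 24 mm ahead of the point. Moves with the support; axes as the cabinet's. Over 30 mm free on both sides; the shut flap rises behind it, so best reached with the gripper tilted about 30 degrees, fingers pointing forward and down.
- support_r_grip (a point): yellow grip block of the right support (robot's right), point 36 mm in front of the hinge line when pushed in: block 24 mm wide, 22 mm high, its front end 24 mm ahead of the point. Moves with the support; axes as the cabinet's. Over 30 mm free on both sides; the shut flap rises behind it, so best reached with the gripper tilted about 30 degrees, fingers pointing forward and down.
- flap (a joint): hinge of the flap, rad: 0 shut (leaning 0.2 rad back from upright, away from the robot), 1.77 level (lowered towards the robot), 2.05 its lowest, sagging. Starts 0 to 0.05. The hinge is only lightly damped: past upright the flap falls if not held. It comes to rest on the supports' pads somewhere between about 1.72 and 1.82; where must be felt.
- flap_hinge (a point): middle of the flap's hinge line, 110 mm above the counter; moves with the flap. Hinge axis along y. Axes of the flap: z from the hinge towards the bar, x out of the inner (white) face, which looks up when the flap is lowered, y to the robot's left.
- flap_bar (a point): middle of the black bar at the flap's free edge: round, 14 mm thick, 100 mm long along y, 190 mm from the hinge line; 33 mm of open space between it and the flap's edge, held by a post at each end. Axes of the flap. A gripper pointing down can hold it across its thickness through the whole swing if opened to no more than about 35 mm beside it.
- flap_mid (a point): middle of the flap's inner white face, 80 mm from the hinge line. The flap panel is 14 mm thick, 310 mm wide along y, 140 mm from 10 to 150 mm from the hinge line, 0.4 to 0.7 kg. Axes of the flap.
- box1: closed snack carton, brown with a red band, 110 mm (its x) by 60 mm (its y) by 45 mm high, 0.1 to 0.25 kg; origin at the centre of its underside, z up. All three are alike.
- box2: closed snack carton, brown with a red band, 110 mm (its x) by 60 mm (its y) by 45 mm high, 0.1 to 0.25 kg; origin at the centre of its underside, z up. All three are alike.
- box3: closed snack carton, brown with a red band, 110 mm (its x) by 60 mm (its y) by 45 mm high, 0.1 to 0.25 kg; origin at the centre of its underside, z up. All three are alike.
- jar: bystander: amber glass jar with a red cap, 64 mm across, 85 mm high; origin at the centre of its underside.
- bowl: bystander: metal bowl, 110 mm across, 45 mm high; origin at the centre of its underside.
- spatula: bystander: spatula lying on the counter, 200 mm long along its x.
Things that resemble listed ones, but are neither listed nor needed, are in the scene too. Leave any pink look-alike of the box3 alone. Leave any pink look-alike of the box2 alone.

How it is judged:
By the outcome, as a careful person would: the job done as asked, in the order asked, and still so for the second after the job is handed in, with the robot touching nothing.
It also fails if it takes over 72 s, if anything falls off the work surface, if the arm or the gripper's body presses on something with over 40 N, if the wrist force passes 120 N, or if a joint passes its speed limit or range.

### The arm

A 6-joint arm with a two-finger parallel gripper is mounted at the origin on the work surface. World frame = base frame: x ahead of the robot, y to its left, z up, the work surface at z = 0. Lengths are in mm, angles in degrees, forces in N, time in s.
With the tool pointing down it reaches from about 300 to 850 mm from the base axis. Payload 4.2 kg.
Tool frame: the origin (TCP) lies between the finger pads; the fingertips stand ahead of it and the grasp point (between the pads) lies 8 mm behind it (env.tip_reach is the x of the fingertips in the tool frame, in mm); x points along the fingers, y is the direction in which the jaws open and shut, and the axes are right-handed (so a half turn about x gives the same grasp; the last joint's range is limited). The gripper opens to 91 mm and grips with 3 to 60 N. Pads are 32 mm wide; open, the fingers measure 118 mm over their backs; the gripper's body (76 mm by 178 mm) begins 60 mm behind the grasp point.
Start: joints at [62.682, 18.312, 89.639, -0, 72.044, -1.146], TCP at [253.624, 516.059, 224.976] pointing down, gripper open.
Joint ranges: [-177.97, 177.97], [-48.28, 115.42], [12.27, 149.76], [-77.06, 257.06], [2.81, 150.46], [-146.56, 146.56]. Speed limits (degrees/s): [147.25, 147.25, 180, 180, 180, 180].

### API

Orientations are given as [roll, pitch, yaw] about the fixed x, y, z axes, in that order (R = Rz(yaw) Ry(pitch) Rx(roll)).
In Python, from workcell import env, cams gives the robot as it stands.
- The arm moves only by the tool arm_command, never from a script. Its argument "deltas" is a list of rows, each a list of 3 entries, a list of its own where there are three numbers: the opening, from 0 (shut) to 1 (fully open), then the shift along the world's x, y, z in mm, then the turn about the world's z in rad. A call has 1 to 20 rows; each row is the pose to reach, as a shift and turn from the pose commanded when the call began; what a row does not reach only later rows make up. A row lasts 1/10 s, in which the tool goes at most 50 mm and 8.59 degrees, less where a joint would pass 70% of its speed; a pose out of reach is approached as far as the arm can. A call with a gripper value outside its range is refused whole. The fingers move at their own pace and stop on an object; "grip_force" is the grip in N (left out, the last holds). Time passes only in rows, so rows that repeat a pose let the fingers close. It gives the time, the measured TCP pose, the force and the opening at its end, in the units of the state.
- env.state(): the state, without advancing time (a new reading comes with each control period).
- cams.grab_frame(name): name is "scene" or "top"; returns a dict with "img" (420x560x3 uint8, red, green, blue), "K" (3x3 intrinsics, pixels), "rvec" (rotation vector, rad) and "tvec" (3), from world to camera coordinates, as OpenCV has them. Camera axes: x right, y down, z forward; pixel columns grow to the right and rows downward; lengths in mm; the calibration is good to about 2 mm. A picture is of the moment at which its call begins. There is no depth.
- env.job_done(): hands the job in, once; it reports no verdict.
Trained networks look in a picture, given as the dict that the camera call returned (one of the last four; its "shot" number tells which), for a name from the list of things; names that differ only in an ending like _2 or _b are one class to them, and where a whole thing is asked for, a point or a joint stands for the part that bears it (a point fixed in the world has none). Each returns a list of dicts, best first, with "conf" (0 to 1); they miss things now and then, are a little off and sometimes report something else, mostly with a low value. They report only what shows in the picture. A call takes as long as a camera call. They do not tell look-alikes from the thing itself.
- cams.silhouettes(picture, name): "region" (420x560 bool, what is visible of it) and "centre" ([column, row] in pixels, amid what is visible of it).
The state is a dict: "time_s": time; "qpos": joint angles; "qvel": joint speeds; "effort": joint torques, N m; "ee_pos": TCP position; "ee_rot": TCP orientation; "force": force on the tool from outside, world axes, zero at the start; "torque": the same for the moment, N m; "gripper_width": finger opening in mm.
Only numpy, scipy, OpenCV 4.12 (cv2) and the standard library are available. Lean on these libraries where they do the work, as an engineer would, in place of code of your own. Each camera call takes 0.05 s, during which the arm holds its last target.

## Working session

There is one attempt and no reset: what is moved stays moved. The work goes in short steps, Python scripts to look and compute and a tool call to move; the robot and the scene stay as the last step left them, time stands still between calls to the robot, and variables do not carry over. Pictures are saved under pics/ and viewed, and the job is handed in when it is done.

Besides the shell and the picture viewer there is one more tool, called as name(argument=value, ...), one argument or row to a line, values as JSON. arm_command: Moves the arm, as the interface text tells. Its arguments: {"type":"object","properties":{"deltas":{"type":"array","items":{"type":"array"}},"grip_force":{"type":"number"}},"required":["deltas"]}

```bash
ls; mkdir -p pics; python3 - <<'E'
from workcell import env, cams
import cv2
for n in("scene","top"):
    f=cams.grab_frame(n); cv2.imwrite(f"pics/{n}0.png",f["img"][:,:,::-1]); print(n,f["K"],f["rvec"],f["tvec"])
print(env.state(), env.tip_reach)
E
```

```text
pics
scene [[540.36831256   0.         288.21311065]
 [  0.         540.36831256 225.64514486]
 [  0.           0.           1.        ]] [ 0.01604924  2.85710191 -1.27318588] [ 469.99982338  119.17112512 1672.66606799]
top [[490.22167897   0.         284.5329851 ]
 [  0.         490.22167897 205.27955898]
 [  0.           0.           1.        ]] [ 2.15292171 -2.21389487  0.07258877] [  37.06257996  474.01857609 1554.65028838]
{'time_s': 0.1, 'qpos': array([ 6.26814356e+01,  1.83487057e+01,  8.96973966e+01, -1.81205419e-03,
        7.20412228e+01, -1.14719886e+00]), 'qvel': array([-0.00107567,  0.01551129, -0.20138836,  0.00539739,  0.03284652,
        0.01558172]), 'effort': array([-8.19992747e-04, -4.13335276e+01, -2.32510918e+01,  7.28315231e-02,
        4.22104402e-02, -3.68715780e-05]), 'ee_pos': array([253.44338484, 515.68403427, 224.21070351]), 'ee_rot': array([ -90.01690578,   89.91265788, -116.18771129]), 'force': array([-0.32233055,  0.30527938,  0.06938912]), 'torque': array([ 0.00849155, -0.00975   , -0.0083373 ]), 'gripper_width': 91.3997415438454} 11.0
```

View pics/scene0.png

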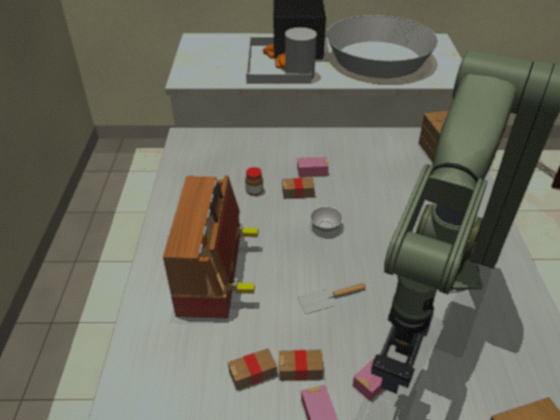

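View pics/top0.png

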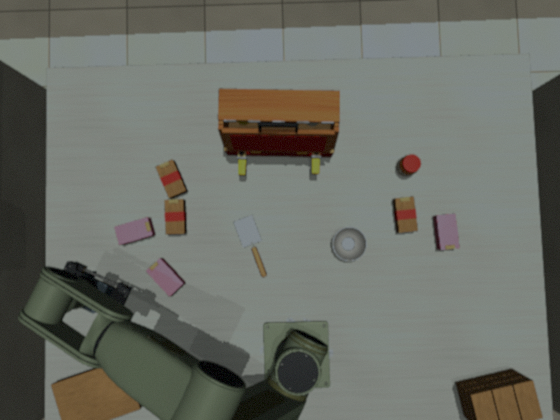

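```bash
cat > h.py <<'E'
from workcell import env, cams
import cv2, numpy as np
def proj(f,P):
    return cv2.projectPoints(np.asarray(P,float).reshape(-1,1,3),f["rvec"],f["tvec"],f["K"],None)[0].reshape(-1,2)
def ray(f,uv):
    R=cv2.Rodrigues(f["rvec"])[0]; d=R.T@np.linalg.inv(f["K"])@np.array([uv[0],uv[1],1.]); c=-R.T@np.ravel(f["tvec"]); return c,d
def onz(f,uv,z):
    c,d=ray(f,uv); return c+d*(z-c[2])/d[2]
def tri(f,uv,g,vw):
    P=[np.hstack([cv2.Rodrigues(a["rvec"])[0],np.reshape(a["tvec"],(3,1))]) for a in(f,g)]
    P=[a["K"]@p for a,p in zip((f,g),P)]
    x=cv2.triangulatePoints(P[0],P[1],np.array(uv,float),np.array(vw,float)).ravel(); return x[:3]/x[3]
E
python3 - <<'E'
from h import *
s=cams.grab_frame("scene"); t=cams.grab_frame("top")
cv2.imwrite("pics/s1.png",cv2.resize(s["img"][160:330,150:300,::-1],None,fx=4,fy=4,interpolation=2)[:600])
cv2.imwrite("pics/t1.png",cv2.resize(t["img"][80:190,200:360,::-1],None,fx=5,fy=5,interpolation=2))
for n in ["support_l_grip","flap_bar","flap","cabinet","box1","jar"]:
  for nm,f in(("s",s),("t",t)):
    for d in cams.silhouettes(f,n):
        m=d["region"]; ys,xs=np.nonzero(m); print(n,nm,round(d["conf"],2),np.round(d["centre"],1),m.sum(),xs.min(),xs.max(),ys.min(),ys.max(), "rect",[np.round(a,1) for a in cv2.minAreaRect(np.c_[xs,ys].astype(np.float32))])
E
```

```text
support_l_grip s 0.56 [240.1 283.2] 287 207 254 277 293 rect [array([231.1, 283.1]), array([47.9, 12.5]), np.float64(16.4)]
support_l_grip t 0.53 [241.3 163.5] 217 237 246 126 176 rect [array([241.5, 151. ]), array([50.,  9.]), np.float64(90.0)]
support_l_grip t 0.52 [276.7 136.2] 2756 222 333 122 152 rect [array([277.4, 137. ]), array([111.1,  29.6]), np.float64(1.1)]
flap_bar s 0.96 [224.2 225.9] 2233 209 239 175 285 rect [array([224., 230.]), array([ 29.2, 110.1]), np.float64(1.4)]
flap_bar t 0.69 [273.5 140.4] 2794 222 334 122 152 rect [array([277.9, 136.9]), array([112.1,  29.9]), np.float64(1.1)]
flap s 0.58 [228.8 227.1] 2224 210 239 175 285 rect [array([224.5, 230. ]), array([110.,  29.]), np.float64(90.0)]
cabinet s 0.7 [207.1 248.7] 9480 163 258 175 318 rect [array([210.5, 246. ]), array([ 93.9, 143.4]), np.float64(2.9)]
cabinet t 0.71 [279.6 120.3] 8337 218 340 88 176 rect [array([279., 132.]), array([122.,  88.]), np.float64(0.0)]
box1 s 0.88 [300.3 368.2] 1348 278 323 349 380 rect [array([300.5, 364.5]), array([31., 45.]), np.float64(90.0)]
box1 s 0.84 [317.  404.8] 952 
[... 967 characters left out ...]
7]), np.float64(87.8)]
box1 t 0.66 [272.6 141.5] 2736 222 334 122 152 rect [array([277.9, 137. ]), array([112.1,  29.6]), np.float64(1.1)]
box1 t 0.63 [445.6 233.2] 769 433 458 214 248 rect [array([446. , 231.5]), array([34.7, 23.8]), np.float64(84.3)]
box1 t 0.59 [167.  273.7] 737 147 183 259 295 rect [array([165.5, 276. ]), array([34.6, 21.9]), np.float64(45.0)]
box1 t 0.21 [316.9 159.6] 202 311 320 124 174 rect [array([315.5, 149. ]), array([50.,  9.]), np.float64(90.0)]
jar s 0.59 [254.9 182.1] 441 245 263 167 195 rect [array([254., 181.]), array([28., 18.]), np.float64(90.0)]
jar t 0.67 [404.8 163.4] 419 396 420 155 176 rect [array([408.7, 165.5]), array([20.1, 25.1]), np.float64(68.2)]
```

View pics/s1.png

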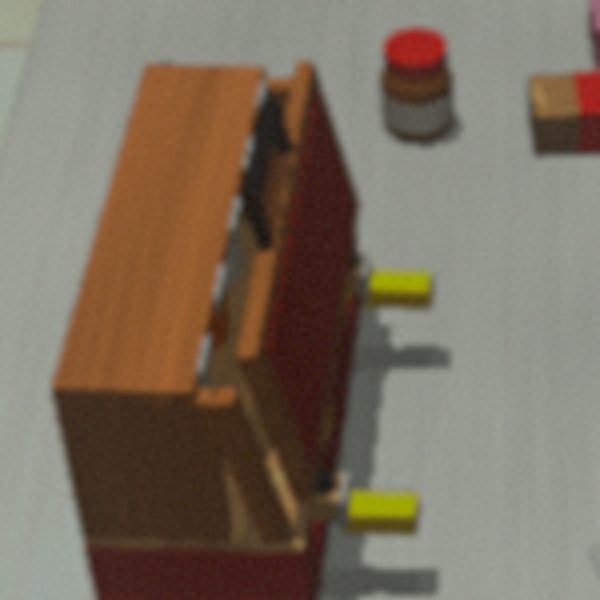

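View pics/t1.png

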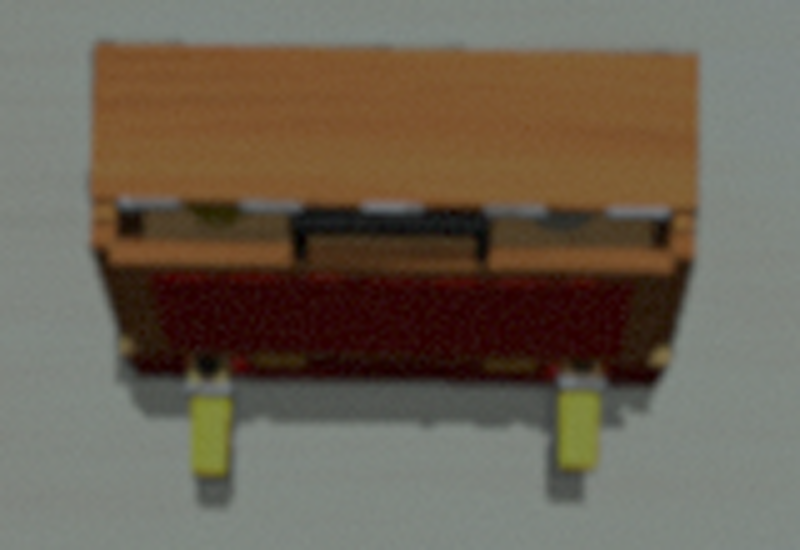

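```bash
python3 - <<'E'
from h import *
s=cams.grab_frame("scene"); t=cams.grab_frame("top")
cv2.imwrite("pics/t2.png",cv2.resize(t["img"][80:130,200:360,::-1],None,fx=5,fy=5,interpolation=2))
B={}
for k,f in(("s",s),("t",t)):
    h=cv2.cvtColor(f["img"],cv2.COLOR_RGB2HSV)
    m=cv2.inRange(h,(24,150,90),(36,255,255)); m[:150]=0 if k=="s" else m[:150]; m[300:]=0;m[:,:200]=0; m[:,345:]=0
    n,l,st,c=cv2.connectedComponentsWithStats(m)
    for i in range(1,n):
        if st[i,4]>30: 
            ys,xs=np.nonzero(l==i); print(k,st[i],c[i],[np.round(v,1) for v in cv2.minAreaRect(np.c_[xs,ys].astype(np.float32))],f["img"][int(c[i][1]),int(c[i][0])])
            B.setdefault(k,[]).append(c[i])
B["s"].sort(key=lambda c:-c[1]);B["t"].sort(key=lambda c:c[0])
for a,b in zip(B["s"],B["t"]): print("tri",tri(s,a,t,b).round(1))
for z in(235,240): print([onz(t,p,z).round(1) for p in((219,88.5),(339.5,90.3),(219,121),(338.5,121.5))])
E
```

```text
s [242 228  15   7  92] [249.30434783 230.77173913] [array([249., 231.]), array([ 6., 14.]), np.float64(90.0)] [156 165   0]
s [237 283  17   8 117] [244.83760684 286.52991453] [array([245. , 286.5]), array([ 7., 16.]), np.float64(90.0)] [158 166   0]
t [239 160   6  15  35] [240.25714286 167.62857143] [array([240.2, 167.3]), array([14.8,  4.6]), np.float64(76.0)] [127 135  55]
tri [592.2 157.4  78.4]
[array([793.3, 198. , 235. ]), array([ 778.2, -139.9,  235. ]), array([700.7, 199.7, 235. ]), array([ 689.6, -133.9,  235. ])]
[array([791.7, 197.3, 240. ]), array([ 776.7, -139.3,  240. ]), array([699.4, 199. , 240. ]), array([ 688.4, -133.4,  240. ])]
```

View pics/t2.png

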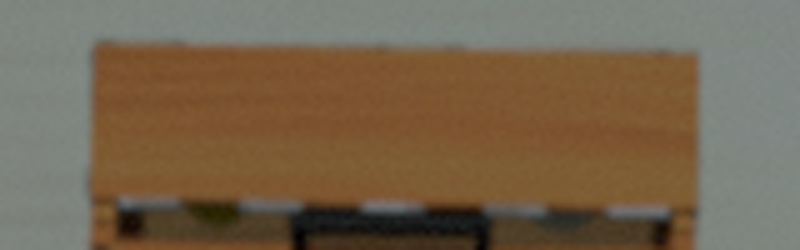

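```bash
python3 - <<'E'
from h import *
from scipy.optimize import least_squares
s=cams.grab_frame("scene"); t=cams.grab_frame("top")
bb={}
for k,f in(("s",s),("t",t)):
    im=f["img"].astype(int); m=((np.minimum(im[...,0],im[...,1])-im[...,2])>35)&(abs(im[...,0]-im[...,1])<30)
    m=m.astype(np.uint8); 
    if k=="t": m[:155]=0; m[180:]=0
    else: m[:220]=0; m[300:]=0; m[:,:228]=0
    m[:,:200]=0; m[:,345:]=0
    n,l,st,c=cv2.connectedComponentsWithStats(m)
    r=[st[i] for i in range(1,n) if st[i,4]>40]; print(k,r)
    r.sort(key=lambda a:-a[1] if k=="s" else a[0]); bb[k]=r
yaw=np.radians(-2.5)
def bbox(f,p):
    P=np.array([[a,b,c] for a in(-24,24) for b in(-12,12) for c in(-11,11)],float)
    R=np.array([[np.cos(yaw),-np.sin(yaw),0],[np.sin(yaw),np.cos(yaw),0],[0,0,1]])
    q=proj(f,P@R.T+p); return np.r_[q.min(0),q.max(0)]
for i in(0,1):
    def tgt(a): x,y,w,h,_=a; return np.array([x-.5,y-.5,x+w-.5,y+h-.5])
    fn=lambda p:np.r_[bbox(s,p)-tgt(bb["s"][i]),bbox(t,p)-tgt(bb["t"][i])]
    r=least_squares(fn,[585,150 if i==0 else -70,80],loss="soft_l1"); print(r.x.round(1),r.fun.round(1))
E
```

```text
s [array([242, 227,  16,   9, 139], dtype=int32), array([236, 282,  19,  11, 172], dtype=int32)]
t [array([238, 159,   9,  16, 125], dtype=int32), array([312, 158,   8,  16, 125], dtype=int32)]
[594.  152.6  71.6] [-0.1 -0.7 -0.8  0.5  0.1  0.3 -0.2  0.7]
[590.4 -75.8  73.4] [-0.7 -1.1 -0.2  0.8 -0.2  0.2  0.2  0.7]
```

arm_command(
  deltas=[
    [0.55,[27,-30,0],0.03],
    [0.55,[55,-60,0],0.07],
    [0.55,[82,-91,0],0.1],
    [0.55,[110,-121,0],0.14],
    [0.55,[137,-151,0],0.17],
    [0.55,[165,-181,0],0.21],
    [0.55,[192,-212,0],0.24],
    [0.55,[220,-242,0],0.28],
    [0.55,[247,-272,0],0.31],
    [0.55,[275,-302,0],0.35],
    [0.55,[302,-332,0],0.38],
    [0.55,[329,-363,0],0.414],
    [0.55,[329,-363,-30],0.414],
    [0.55,[329,-363,-60],0.414],
    [0.55,[329,-363,-70],0.414],
    [0.55,[329,-363,-70],0.414],
  ],
  grip_force=25,
)

```text
time_s: 2.6
ee_pos: [581.7, 152.9, 153.6]
ee_rot: [-165.5, 89.8, -168.0]
force: [0.6, -0.2, -0.2]
gripper_width: 50.1
```

```bash
python3 - <<'E'
from h import *
s=cams.grab_frame("scene")
cv2.imwrite("pics/s3.png",cv2.resize(s["img"][130:330,130:400,::-1],None,fx=3,fy=3,interpolation=2))
print(env.state()["qpos"].round(1))
E
```

```text
[ 13.6  23.6  91.9   0.   64.4 -73.9]
```

View pics/s3.png

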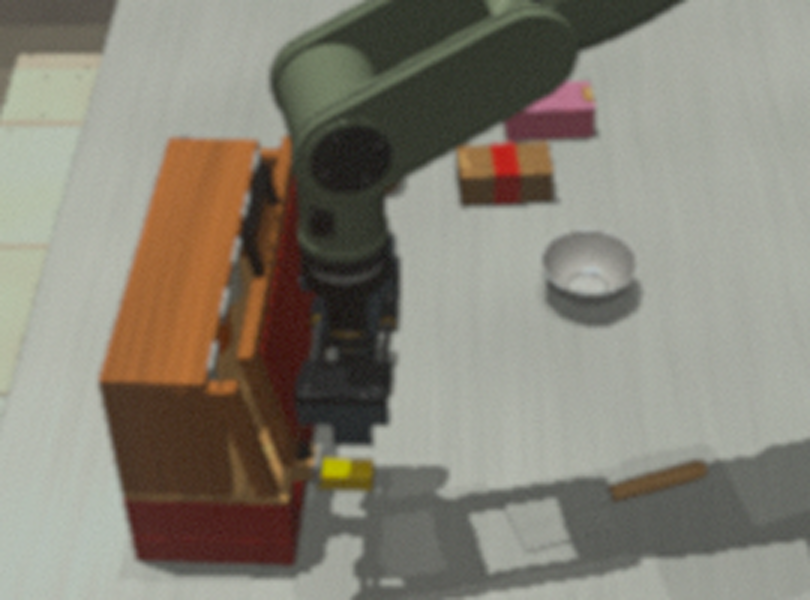

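arm_command(
  deltas=[
    [0.55,[0,0,-25],0],
    [0.55,[0,0,-50],0],
    [0.55,[0,0,-70],0],
    [0.55,[0,0,-84],0],
    [0.55,[0,0,-90],0],
    [0.55,[0,0,-90],0],
  ],
)

```text
time_s: 3.25
ee_pos: [583.1, 153.5, 65.7]
ee_rot: [20.2, 89.9, 17.8]
force: [0.2, 0.1, 0.5]
gripper_width: 50.2
```

arm_command(
  deltas=[
    [0.15,[0,0,0],0],
    [0.15,[0,0,0],0],
    [0.15,[0,0,0],0],
    [0.15,[0,0,0],0],
    [0.15,[0,0,0],0],
  ],
)

```text
time_s: 3.75
ee_pos: [583.0, 153.3, 65.7]
ee_rot: [40.3, 89.9, 37.8]
force: [-0.8, 0.2, 3.2]
gripper_width: 24.0
```

arm_command(
  deltas=[
    [0.15,[-10,0.4,0],0],
    [0.15,[-25,1.1,0],0],
    [0.15,[-40,1.8,0],0],
    [0.15,[-55,2.5,0],0],
    [0.15,[-70,3.1,0],0],
    [0.15,[-80,3.6,0],0],
    [0.15,[-88,3.9,0],0],
    [0.15,[-88,3.9,0],0],
  ],
)

```text
time_s: 4.55
ee_pos: [493.6, 157.6, 65.6]
ee_rot: [110.6, 89.9, 108.1]
force: [-2.2, 3.9, 6.9]
gripper_width: 23.6
```

arm_command(
  deltas=[
    [0.15,[-4,0.2,0],0],
    [0.15,[-7,0.3,0],0],
    [0.15,[-7,0.3,0],0],
  ],
)

```text
time_s: 4.85
ee_pos: [488.0, 157.8, 65.7]
ee_rot: [42.0, 89.9, 39.5]
force: [1.5, 3.1, 7.0]
gripper_width: 23.8
```

arm_command(
  deltas=[
    [0.15,[-4,0.2,0],0],
    [0.15,[-7,0.3,0],0],
    [0.15,[-7,0.3,0],0],
  ],
)

```text
time_s: 5.15
ee_pos: [482.1, 158.1, 65.7]
ee_rot: [22.5, 89.8, 20.0]
force: [4.7, 2.4, 3.7]
gripper_width: 23.8
```

arm_command(
  deltas=[
    [0.15,[-2,0.1,0],0],
    [0.15,[-4,0.2,0],0],
    [0.15,[-4,0.2,0],0],
  ],
)

```text
time_s: 5.45
ee_pos: [481.9, 158.2, 65.7]
ee_rot: [9.6, 89.3, 7.2]
force: [14.1, -1.2, -2.3]
gripper_width: 23.7
```

arm_command(
  deltas=[
    [0.15,[-2,0.1,0],0],
    [0.15,[-4,0.2,0],0],
    [0.15,[-4,0.2,0],0],
  ],
)

```text
time_s: 5.75
ee_pos: [481.6, 158.2, 65.8]
ee_rot: [6.9, 88.9, 4.5]
force: [22.0, -3.0, -10.9]
gripper_width: 23.9
```

arm_command(
  deltas=[
    [0.15,[4,-0.2,0],0],
    [0.15,[8,-0.4,0],0],
    [0.55,[8,-0.4,0],0],
    [0.55,[8,-0.4,0],0],
    [0.55,[8,-0.4,0],0],
    [0.55,[8,-0.4,30],0],
    [0.55,[8,-0.4,70],0],
    [0.55,[26,-42,70],0],
    [0.55,[44,-84,70],0],
    [0.55,[62,-126,70],0],
    [0.55,[80,-168,70],0],
    [0.55,[98,-210,70],0],
    [0.55,[107,-233,70],0],
    [0.55,[107,-233,70],0],
    [0.55,[107,-233,70],0],
  ],
)

```text
time_s: 7.25
ee_pos: [578.5, -74.9, 134.2]
ee_rot: [164.2, 89.8, 161.7]
force: [0.1, 1.0, -0.0]
gripper_width: 50.5
```

```bash
python3 - <<'E'
from h import *
s=cams.grab_frame("scene");t=cams.grab_frame("top")
cv2.imwrite("pics/s4.png",cv2.resize(s["img"][130:330,130:400,::-1],None,fx=3,fy=3,interpolation=2))
cv2.imwrite("pics/t4.png",cv2.resize(t["img"][80:280,200:460,::-1],None,fx=3,fy=3,interpolation=2))
E
```

```text
(no output)
```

View pics/s4.png

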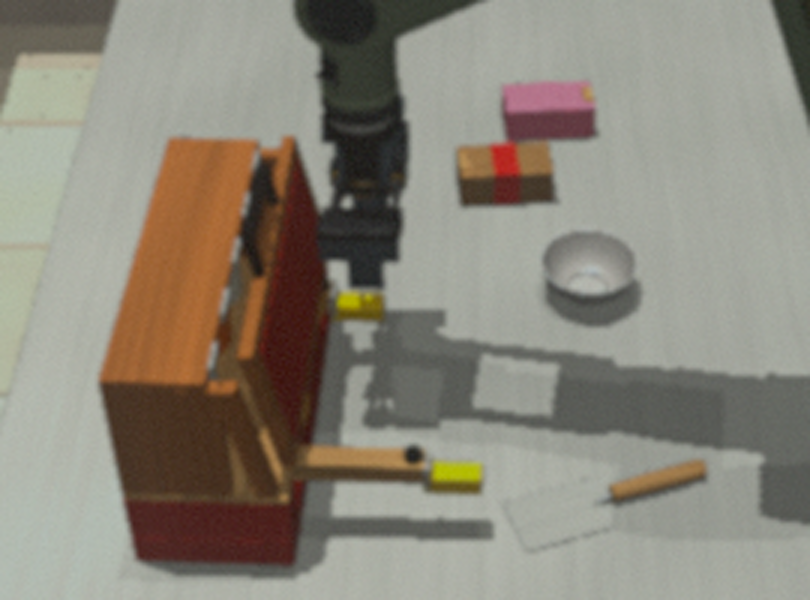

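View pics/t4.png

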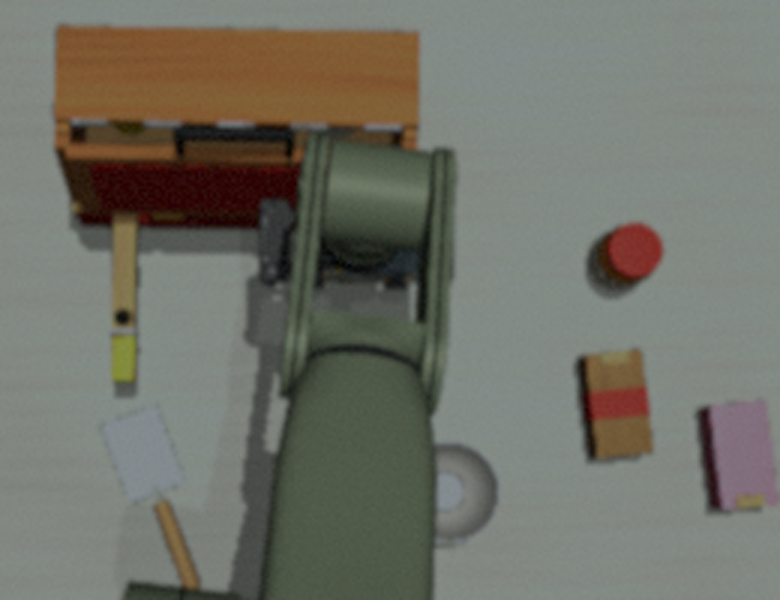

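arm_command(
  deltas=[
    [0.55,[1,-0.5,-25],0],
    [0.55,[1,-0.5,-50],0],
    [0.55,[1,-0.5,-64],0],
    [0.55,[1,-0.5,-70],0],
    [0.55,[1,-0.5,-70],0],
    [0.15,[1,-0.5,-70],0],
    [0.15,[1,-0.5,-70],0],
    [0.15,[1,-0.5,-70],0],
    [0.15,[1,-0.5,-70],0],
  ],
)

```text
time_s: 8.25
ee_pos: [581.0, -75.9, 65.7]
ee_rot: [-20.9, 89.9, -23.4]
force: [-1.0, -2.1, 2.1]
gripper_width: 23.9
```

arm_command(
  deltas=[
    [0.15,[-10,0.4,0],0],
    [0.15,[-25,1.1,0],0],
    [0.15,[-40,1.8,0],0],
    [0.15,[-55,2.5,0],0],
    [0.15,[-70,3.1,0],0],
    [0.15,[-82,3.6,0],0],
    [0.15,[-92,4,0],0],
    [0.15,[-92,4,0],0],
  ],
)

```text
time_s: 9.05
ee_pos: [486.8, -71.4, 65.6]
ee_rot: [167.1, 89.9, 164.6]
force: [-2.8, 1.7, 7.6]
gripper_width: 24.1
```

arm_command(
  deltas=[
    [0.15,[-4,0.2,0],0],
    [0.15,[-7,0.3,0],0],
    [0.15,[-7,0.3,0],0],
  ],
)

```text
time_s: 9.35
ee_pos: [481.8, -71.1, 65.6]
ee_rot: [15.2, 89.9, 12.8]
force: [1.5, 0.9, 6.9]
gripper_width: 23.7
```

arm_command(
  deltas=[
    [0.15,[-3,0.1,0],0],
    [0.15,[-6,0.2,0],0],
    [0.15,[-6,0.2,0],0],
  ],
)

```text
time_s: 9.65
ee_pos: [475.9, -70.8, 65.6]
ee_rot: [18.1, 89.9, 15.6]
force: [1.6, 1.3, 7.4]
gripper_width: 24.1
```

arm_command(
  deltas=[
    [0.15,[-2,0.1,0],0],
    [0.15,[-4,0.2,0],0],
    [0.15,[-4,0.2,0],0],
  ],
)

```text
time_s: 9.95
ee_pos: [472.4, -70.7, 65.6]
ee_rot: [11.7, 89.9, 9.3]
force: [2.6, 2.6, 6.0]
gripper_width: 24.1
```

arm_command(
  deltas=[
    [0.15,[-2,0.1,0],0],
    [0.15,[-4,0.2,0],0],
    [0.15,[-4,0.2,0],0],
  ],
)

```text
time_s: 10.25
ee_pos: [472.3, -70.7, 65.7]
ee_rot: [2.2, 89.4, -0.3]
force: [11.3, 2.4, -2.7]
gripper_width: 23.7
```

arm_command(
  deltas=[
    [0.15,[-2,0.1,0],0],
    [0.15,[-4,0.2,0],0],
    [0.15,[-4,0.2,0],0],
  ],
)

```text
time_s: 10.55
ee_pos: [471.9, -70.7, 65.8]
ee_rot: [0.6, 89.0, -1.9]
force: [19.9, 2.7, -10.5]
gripper_width: 23.9
```

```bash
python3 - <<'E'
import cv2
a=cv2.imread("pics/s1.png")[50:280,180:340]; cv2.imwrite("pics/sb.png",cv2.resize(a,None,fx=2.6,fy=2.6,interpolation=2))
a=cv2.imread("pics/t4.png")[90:180,150:320]; cv2.imwrite("pics/tb.png",cv2.resize(a,None,fx=4,fy=4,interpolation=2))
E
```

```text
(no output)
```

View pics/sb.png

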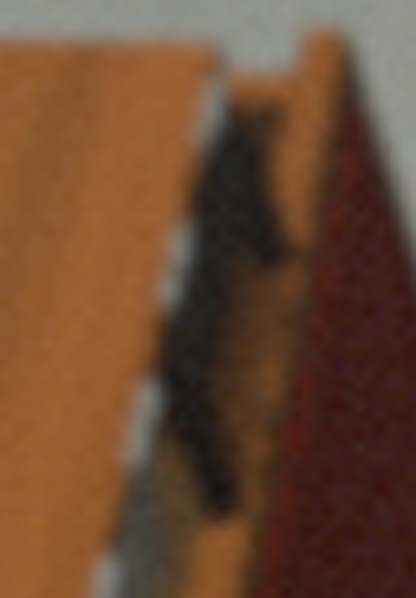

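View pics/tb.png

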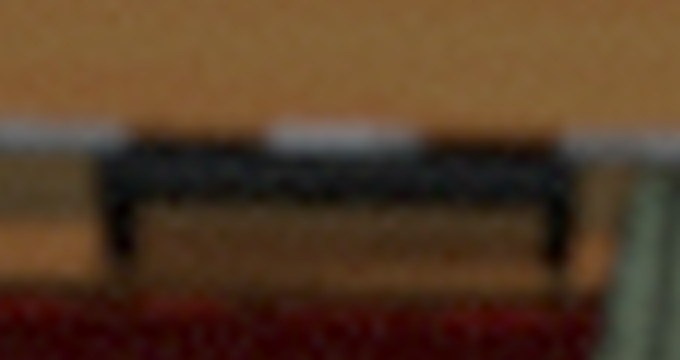

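```bash
python3 - <<'E'
from h import *
s=cams.grab_frame("scene");t=cams.grab_frame("top")
y=np.radians(-2.6); X=np.array([np.cos(y),np.sin(y),0]); Y=np.array([-np.sin(y),np.cos(y),0]); O=np.array([633.5,36,0])
for th in(0,.025,.05):
    B=O+190*np.sin(.2-th)*X+np.array([0,0,110+190*np.cos(.2-th)])
    P=[B+50*Y,B,B-50*Y]; print(th,B.round(1)); print(" s",proj(s,P).round(1).tolist()," t",proj(t,P).round(1).tolist())
for z in (297,): print(onz(t,(258.5,124),z).round(1),onz(t,(297.6,124.4),z).round(1), onz(t,(278,124.2),z).round(1))
print(env.state()["force"])
E
```

```text
0 [671.2  34.3 296.2]
 s [[211.2, 209.4], [213.8, 197.2], [216.2, 185.7]]  t [[259.3, 124.3], [278.0, 124.6], [296.8, 124.9]]
0.025 [666.5  34.5 297.1]
 s [[213.0, 209.2], [215.5, 197.0], [217.9, 185.5]]  t [[259.2, 125.9], [278.0, 126.2], [296.8, 126.5]]
0.05 [661.9  34.7 297.9]
 s [[214.7, 209.0], [217.2, 196.8], [219.6, 185.3]]  t [[259.2, 127.6], [278.0, 127.9], [296.8, 128.2]]
[674.   86.3 297. ] [669.9 -17.8 297. ] [672.   34.4 297. ]
[18.91393202  2.63980478 -9.63006462]
```

arm_command(
  deltas=[
    [0.15,[4,-0.2,0],0],
    [0.15,[8,-0.4,0],0],
    [0.55,[8,-0.4,0],0],
    [0.55,[8,-0.4,0],0],
    [0.55,[8,-0.4,0],0],
    [0.385,[8,-0.4,40],0],
    [0.385,[8,0,80],-0.1],
    [0.385,[8,10,120],-0.24],
    [0.385,[8,20,160],-0.38],
    [0.385,[8,30,200],-0.52],
    [0.385,[8,40,240],-0.66],
    [0.385,[8,50,280],-0.8],
    [0.385,[40,70,290],-0.94],
    [0.385,[80,90,290],-1.08],
    [0.385,[120,105,290],-1.22],
    [0.385,[160,105,290],-1.36],
    [0.385,[195,105,290],-1.5],
    [0.385,[207,105,290],-1.571],
    [0.385,[207,105,290],-1.571],
    [0.385,[207,105,290],-1.571],
  ],
)

```text
time_s: 12.65
ee_pos: [669.9, 34.4, 354.1]
ee_rot: [-81.6, 89.9, -174.0]
force: [1.2, -0.4, 0.9]
gripper_width: 35.3
```

```bash
python3 - <<'E'
from h import *
s=cams.grab_frame("scene")
cv2.imwrite("pics/s5.png",cv2.resize(s["img"][100:300,130:330,::-1],None,fx=3,fy=3,interpolation=2))
print(env.state()["qpos"].round(1),env.state()["ee_pos"])
E
```

```text
[ 2.  25.3 60.6 -0.  94.1  4.4] [669.60789671  34.43609338 354.81513077]
```

View pics/s5.png

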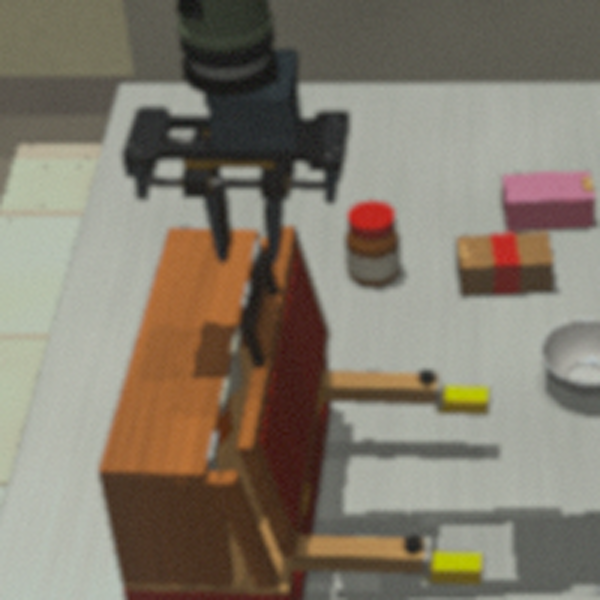

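arm_command(
  deltas=[
    [0.385,[0,0,-25],0],
    [0.385,[0,0,-45],0],
    [0.385,[0,0,-57],0],
    [0.385,[0,0,-57],0],
  ],
)

```text
time_s: 13.1
ee_pos: [669.1, 34.5, 296.8]
ee_rot: [-84.3, 89.8, -176.7]
force: [0.1, -0.3, -0.1]
gripper_width: 34.6
```

arm_command(
  deltas=[
    [0.385,[0,0,-5],0],
    [0.385,[0,0,-10],0],
    [0.385,[0,0,-10],0],
  ],
)

```text
time_s: 13.4
ee_pos: [670.5, 34.6, 287.9]
ee_rot: [-25.8, 90.0, -118.2]
force: [0.0, -0.5, -0.1]
gripper_width: 35.2
```

```bash
python3 - <<'E'
from h import *
s=cams.grab_frame("scene")
cv2.imwrite("pics/s6.png",cv2.resize(s["img"][140:260,170:290,::-1],None,fx=5,fy=5,interpolation=2))
E
```

```text
(no output)
```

View pics/s6.png

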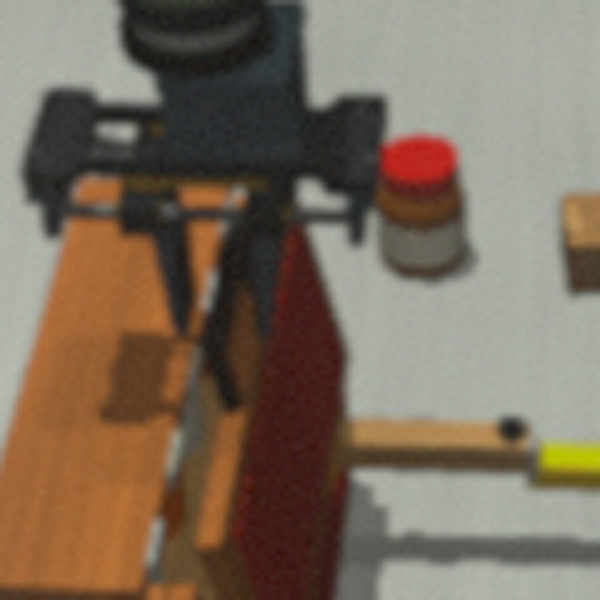

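arm_command(
  deltas=[
    [0.05,[0,0,0],0],
    [0.05,[0,0,0],0],
    [0.05,[0,0,0],0],
    [0.05,[0,0,0],0],
    [0.05,[0,0,0],0],
  ],
  grip_force=15,
)

```text
time_s: 13.95
ee_pos: [669.4, 34.6, 288.2]
ee_rot: [-90.4, 89.9, 177.2]
force: [-6.0, -0.4, 2.2]
gripper_width: 13.6
```

```bash
python3 - <<'E'
import numpy as np
R=190;p0=.19
for p in np.r_[np.linspace(.19,-.85,17)[1:],np.linspace(-.85,-1.42,11)[1:],-1.45,-1.48,-1.5,-1.52,-1.54,-1.56,-1.58,-1.6,-1.62]:
    d=R*(np.sin(p)-np.sin(p0)); print(round(p,3),"[%.1f, %.1f, %.1f]"%(d*.999,-.0454*d,R*(np.cos(p)-np.cos(p0))))
E
```

```text
0.125 [-12.2, 0.6, 1.9]
0.06 [-24.5, 1.1, 3.1]
-0.005 [-36.8, 1.7, 3.4]
-0.07 [-49.1, 2.2, 3.0]
-0.135 [-61.4, 2.8, 1.7]
-0.2 [-73.6, 3.3, -0.4]
-0.265 [-85.6, 3.9, -3.2]
-0.33 [-97.4, 4.4, -6.8]
-0.395 [-108.9, 4.9, -11.2]
-0.46 [-120.1, 5.5, -16.3]
-0.525 [-131.0, 6.0, -22.2]
-0.59 [-141.5, 6.4, -28.7]
-0.655 [-151.5, 6.9, -35.9]
-0.72 [-161.0, 7.3, -43.7]
-0.785 [-170.0, 7.7, -52.2]
-0.85 [-178.4, 8.1, -61.2]
-0.907 [-185.4, 8.4, -69.5]
-0.964 [-191.8, 8.7, -78.2]
-1.021 [-197.7, 9.0, -87.3]
-1.078 [-203.1, 9.2, -96.7]
-1.135 [-207.9, 9.4, -106.4]
-1.192 [-212.2, 9.6, -116.3]
-1.249 [-215.9, 9.8, -126.5]
-1.306 [-219.0, 10.0, -136.9]
-1.363 [-221.6, 10.1, -147.4]
-1.42 [-223.5, 10.2, -158.0]
-1.45 [-224.3, 10.2, -163.7]
-1.48 [-224.9, 10.2, -169.4]
-1.5 [-225.2, 10.2, -173.1]
-1.52 [-225.4, 10.2, -176.9]
-1.54 [-225.6, 10.3, -180.7]
-1.56 [-225.6, 10.3, -184.5]
-1.58 [-225.6, 10.3, -188.3]
-1.6 [-225.6, 10.3, -192.1]
-1.62 [-225.4, 10.2, -195.9]
```

arm_command(
  deltas=[
    [0.05,[-6,0.3,1],0],
    [0.05,[-12,0.6,2],0],
    [0.05,[-24,1.1,3],0],
    [0.05,[-37,1.7,3.4],0],
    [0.05,[-49,2.2,3],0],
    [0.05,[-61,2.8,1.7],0],
    [0.05,[-74,3.3,-0.4],0],
    [0.05,[-74,3.3,-0.4],0],
  ],
)

```text
time_s: 14.75
ee_pos: [595.3, 38.3, 288.0]
ee_rot: [172.9, 90.0, 80.4]
force: [-0.6, 1.7, 0.7]
gripper_width: 13.5
```

Low forces; continue the arc.

arm_command(
  deltas=[
    [0.05,[-12,0.6,-3],0],
    [0.05,[-23.5,1.1,-6.5],0],
    [0.05,[-35,1.6,-11],0],
    [0.05,[-46.5,2.2,-16],0],
    [0.05,[-57.5,2.7,-22],0],
    [0.05,[-68,3.1,-28.3],0],
    [0.05,[-78,3.6,-35.5],0],
    [0.05,[-87.5,4,-43.3],0],
    [0.05,[-96.5,4.4,-51.8],0],
    [0.05,[-105,4.8,-60.8],0],
    [0.05,[-105,4.8,-60.8],0],
  ],
)

```text
time_s: 15.85
ee_pos: [490.8, 43.2, 225.7]
ee_rot: [-119.1, 89.9, 148.4]
force: [0.5, 2.0, -2.8]
gripper_width: 13.4
```

arm_command(
  deltas=[
    [0.05,[-7,0.3,-8.3],0],
    [0.05,[-13.4,0.6,-17],0],
    [0.05,[-19.3,0.9,-26],0],
    [0.05,[-24.7,1.1,-35.5],0],
    [0.05,[-29.5,1.3,-45],0],
    [0.05,[-33.8,1.5,-55],0],
    [0.05,[-37.5,1.7,-65.3],0],
    [0.05,[-40.6,1.9,-75.7],0],
    [0.05,[-43.2,2,-86.2],0],
    [0.05,[-45.1,2.1,-96.8],0],
    [0.05,[-45.1,2.1,-96.8],0],
  ],
)

```text
time_s: 16.95
ee_pos: [444.7, 45.1, 127.9]
ee_rot: [-97.8, 89.8, 169.7]
force: [-1.4, 5.6, -1.6]
gripper_width: 13.7
```

arm_command(
  deltas=[
    [0.05,[-0.4,0,-3],0],
    [0.05,[-0.8,0,-6],0],
    [0.05,[-0.8,0,-6],0],
  ],
)

```text
time_s: 17.25
ee_pos: [443.9, 45.2, 122.6]
ee_rot: [-98.6, 89.8, 168.9]
force: [-2.7, 5.4, -1.6]
gripper_width: 13.8
```

arm_command(
  deltas=[
    [0.05,[-0.3,0,-2],0],
    [0.05,[-0.5,0,-4],0],
    [0.05,[-0.5,0,-4],0],
  ],
)

```text
time_s: 17.55
ee_pos: [443.4, 45.2, 118.7]
ee_rot: [-98.6, 89.8, 168.9]
force: [-3.1, 5.3, -1.2]
gripper_width: 13.1
```

arm_command(
  deltas=[
    [0.05,[-0.2,0,-1.5],0],
    [0.05,[-0.4,0,-3],0],
    [0.05,[-0.4,0,-3],0],
  ],
)

```text
time_s: 17.85
ee_pos: [443.0, 45.2, 115.8]
ee_rot: [-99.1, 89.8, 168.4]
force: [-3.0, 5.9, -1.9]
gripper_width: 13.5
```

arm_command(
  deltas=[
    [0.05,[-0.1,0,-1],0],
    [0.05,[-0.2,0,-2],0],
    [0.05,[-0.2,0,-2],0],
  ],
)

```text
time_s: 18.15
ee_pos: [442.8, 45.2, 113.8]
ee_rot: [-98.7, 89.8, 168.8]
force: [-2.7, 6.1, -1.7]
gripper_width: 13.7
```

arm_command(
  deltas=[
    [0.05,[0,0,-1],0],
    [0.05,[0,0,-2],0],
    [0.05,[0,0,-2],0],
  ],
)

```text
time_s: 18.45
ee_pos: [442.6, 45.2, 111.7]
ee_rot: [-98.0, 89.8, 169.6]
force: [-2.7, 5.9, -1.5]
gripper_width: 13.8
```

arm_command(
  deltas=[
    [0.05,[0,0,-1],0],
    [0.05,[0,0,-2],0],
    [0.05,[0,0,-2],0],
  ],
)

```text
time_s: 18.75
ee_pos: [442.4, 45.1, 109.7]
ee_rot: [-96.9, 89.7, 170.6]
force: [-4.0, 5.7, -1.6]
gripper_width: 13.8
```

arm_command(
  deltas=[
    [0.05,[0,0,-1],0],
    [0.05,[0,0,-2],0],
    [0.05,[0,0,-2],0],
  ],
)

```text
time_s: 19.05
ee_pos: [442.3, 45.2, 107.6]
ee_rot: [-96.5, 89.7, 171.0]
force: [-3.1, 5.7, -0.6]
gripper_width: 13.5
```

arm_command(
  deltas=[
    [0.05,[0,0,-1],0],
    [0.05,[0,0,-2],0],
    [0.05,[0,0,-2],0],
  ],
)

```text
time_s: 19.35
ee_pos: [442.2, 45.2, 105.6]
ee_rot: [-96.1, 89.7, 171.4]
force: [-3.1, 5.3, -1.2]
gripper_width: 13.5
```

arm_command(
  deltas=[
    [0.05,[0,0,-1],0],
    [0.05,[0,0,-1.5],0],
    [0.05,[0,0,-1.5],0],
  ],
)

```text
time_s: 19.65
ee_pos: [442.1, 45.2, 104.1]
ee_rot: [-95.4, 89.7, 172.1]
force: [-3.5, 5.7, -1.2]
gripper_width: 13.3
```

arm_command(
  deltas=[
    [0.05,[0,0,-1],0],
    [0.05,[0,0,-1.5],0],
    [0.05,[0,0,-1.5],0],
  ],
)

```text
time_s: 19.95
ee_pos: [442.0, 45.2, 102.6]
ee_rot: [-95.5, 89.7, 172.0]
force: [-3.6, 6.3, -2.1]
gripper_width: 13.5
```

arm_command(
  deltas=[
    [0.05,[0,0,-1],0],
    [0.05,[0,0,-1.5],0],
    [0.05,[0,0,-1.5],0],
  ],
)

```text
time_s: 20.25
ee_pos: [442.0, 45.2, 101.1]
ee_rot: [-95.4, 89.7, 172.1]
force: [-4.0, 6.0, -1.6]
gripper_width: 13.7
```

```bash
python3 - <<'E'
from h import *
s=cams.grab_frame("scene")
cv2.imwrite("pics/s7.png",cv2.resize(s["img"][180:340,160:330,::-1],None,fx=4,fy=3.7,interpolation=2))
for i in range(3): print(env.state()["force"].round(2),env.state()["torque"].round(2))
E
```

```text
[-4.5   5.71 -2.56] [ 0.97  0.55 -0.12]
[-4.5   5.71 -2.56] [ 0.97  0.55 -0.12]
[-4.5   5.71 -2.56] [ 0.97  0.55 -0.12]
```

View pics/s7.png

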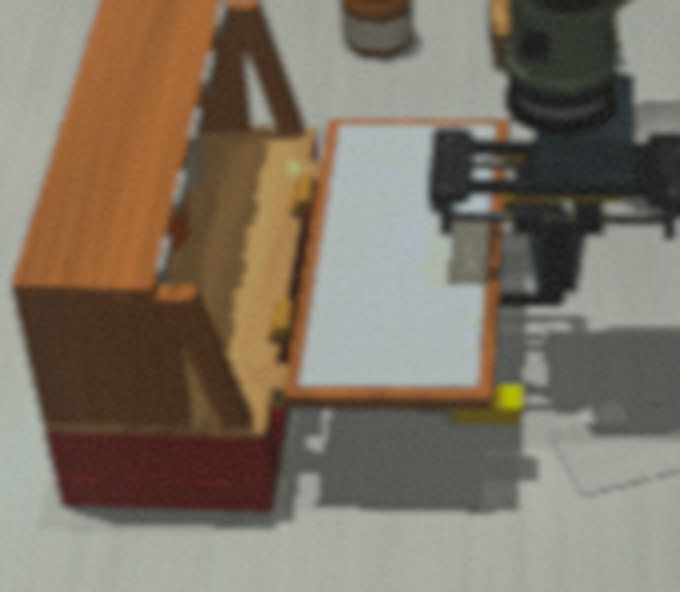

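arm_command(
  deltas=[
    [0.05,[0,0,-0.7],0],
    [0.05,[0,0,-1.5],0],
    [0.05,[0,0,-1.5],0],
  ],
)

```text
time_s: 20.6
ee_pos: [441.9, 45.2, 99.6]
ee_rot: [-94.8, 89.7, 172.7]
force: [-4.2, 6.1, -1.9]
gripper_width: 13.8
```

arm_command(
  deltas=[
    [0.05,[0,0,-0.7],0],
    [0.05,[0,0,-1.5],0],
    [0.05,[0,0,-1.5],0],
  ],
)

```text
time_s: 20.9
ee_pos: [441.9, 45.2, 98.0]
ee_rot: [-95.1, 89.7, 172.5]
force: [-3.8, 5.2, -1.8]
gripper_width: 13.6
```

arm_command(
  deltas=[
    [0.05,[0,0,-0.7],0],
    [0.05,[0,0,-1.5],0],
    [0.05,[0,0,-1.5],0],
  ],
)

```text
time_s: 21.2
ee_pos: [441.8, 45.2, 96.5]
ee_rot: [-94.7, 89.7, 172.8]
force: [-4.6, 5.6, -1.6]
gripper_width: 13.8
```

arm_command(
  deltas=[
    [0.05,[0,0,-0.7],0],
    [0.05,[0,0,-1.3],0],
    [0.05,[0,0,-1.3],0],
  ],
)

```text
time_s: 21.5
ee_pos: [441.8, 45.2, 95.3]
ee_rot: [-94.8, 89.7, 172.7]
force: [-5.3, 5.6, -1.8]
gripper_width: 13.6
```

arm_command(
  deltas=[
    [0.05,[0,0,-0.7],0],
    [0.05,[0,0,-1.3],0],
    [0.05,[0,0,-1.3],0],
  ],
)

```text
time_s: 21.8
ee_pos: [441.8, 45.2, 94.1]
ee_rot: [-94.7, 89.7, 172.8]
force: [-4.8, 5.5, -1.4]
gripper_width: 13.3
```

arm_command(
  deltas=[
    [0.05,[0,0,-0.7],0],
    [0.05,[0,0,-1.3],0],
    [0.05,[0,0,-1.3],0],
  ],
)

```text
time_s: 22.1
ee_pos: [441.9, 45.2, 93.7]
ee_rot: [-95.3, 89.7, 172.2]
force: [-7.0, 5.9, 6.4]
gripper_width: 13.8
```

arm_command(
  deltas=[
    [0.05,[0,0,0.6],0],
    [0.05,[0,0,0.6],0],
    [0.05,[0,0,0.6],0],
  ],
)

```text
time_s: 22.4
ee_pos: [441.8, 45.2, 93.8]
ee_rot: [-94.8, 89.7, 172.7]
force: [-5.6, 6.7, 2.5]
gripper_width: 13.7
```

```bash
python3 - <<'E'
from h import *
t=cams.grab_frame("top");s=cams.grab_frame("scene")
cv2.imwrite("pics/s8.png",cv2.resize(s["img"][180:340,160:330,::-1],None,fx=4,fy=3.7,interpolation=2))
cv2.imwrite("pics/t8.png",cv2.resize(t["img"][80:280,100:360,::-1],None,fx=3,fy=3,interpolation=2))
print(env.state()["force"])
E
```

```text
[-4.87932844  6.67167253  1.31670054]
```

View pics/s8.png

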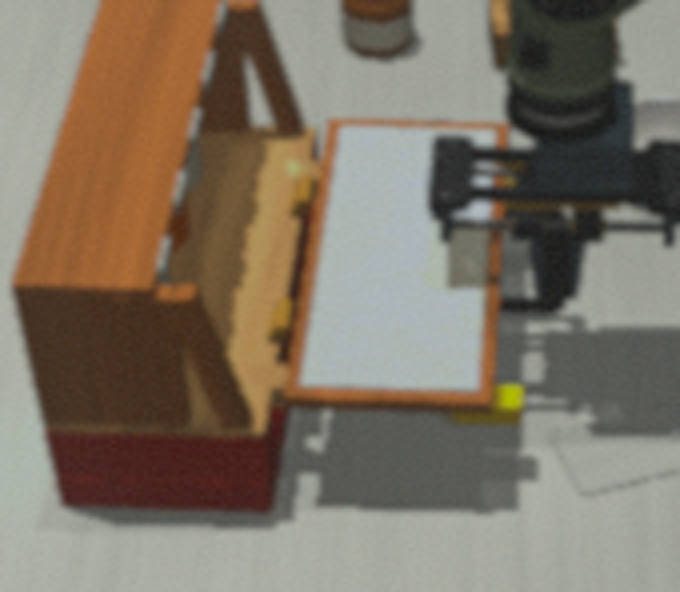

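View pics/t8.png

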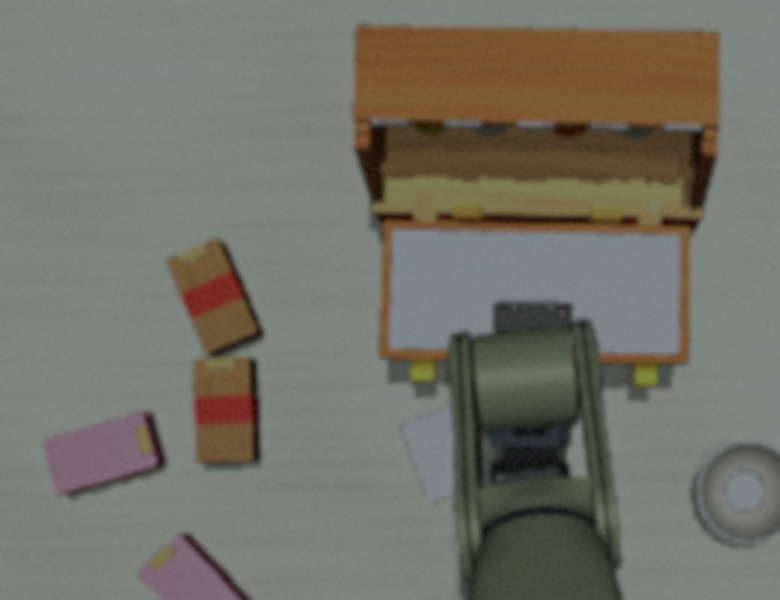

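arm_command(
  deltas=[
    [0.05,[0,0,0.3],0],
    [0.38,[0,0,0.3],0],
    [0.38,[0,0,0.3],0],
    [0.38,[0,0,0.3],0],
    [0.38,[0,0,10],0],
    [0.38,[0,0,30],0],
    [0.38,[0,0,60],0],
    [0.38,[0,0,100],0],
    [0.38,[0,0,100],0],
  ],
)

```text
time_s: 23.4
ee_pos: [448.3, 44.8, 200.2]
ee_rot: [94.7, 89.3, 2.3]
force: [0.2, -0.6, 0.5]
gripper_width: 34.7
```

```bash
python3 - <<'E'
from h import *
t=cams.grab_frame("top");s=cams.grab_frame("scene")
cv2.imwrite("pics/s9.png",cv2.resize(s["img"][180:400,160:360,::-1],None,fx=3,fy=2.7,interpolation=2))
print(env.state()["force"])
for d in cams.silhouettes(t,"box1"):
    m=d["region"]; ys,xs=np.nonzero(m)
    col=np.median(t["img"][m],axis=0)
    c,wh,a=cv2.minAreaRect(np.c_[xs,ys].astype(np.float32))
    # top-face polygon to world z=45
    q=cv2.boxPoints((c,wh,a)); W=np.array([onz(t,p,45)[:2] for p in q]); 
    cc,ww,aa=cv2.minAreaRect(W.astype(np.float32))
    e=W[1]-W[0];g=W[2]-W[1]; L=e if np.hypot(*e)>np.hypot(*g) else g
    print(round(d["conf"],2),np.round(c,1),"world",onz(t,c,45).round(1),np.round(ww,0),"longdir",np.degrees(np.arctan2(L[1],L[0])).round(1),col)
h=cv2.cvtColor(t["img"],cv2.COLOR_RGB2HSV)
m=cv2.inRange(h,(0,70,70),(25,255,255)); m[:,230:]=0; m[:,:140]=0; m[:155]=0; m[245:]=0
n,l,st,c=cv2.connectedComponentsWithStats(m)
for i in range(1,n):
    if st[i,4]>150:
        ys,xs=np.nonzero(l==i); r=cv2.minAreaRect(np.c_[xs,ys].astype(np.float32)); q=cv2.boxPoints(r); W=np.array([onz(t,p,45)[:2] for p in q]); e=W[1]-W[0];g=W[2]-W[1]; L=e if np.hypot(*e)>np.hypot(*g) else g
        print(st[i],np.round(r[0],1),np.round(r[1],1),onz(t,r[0],45).round(1),np.hypot(*e),np.hypot(*g),np.degrees(np.arctan2(L[1],L[0])).round(1))
E
```

```text
[ 0.29338098 -0.46355585 -0.86183689]
0.96 [404.7 214.2] world [ 434.3 -352.7   45. ] [109.  70.] longdir -179.8 [111.   82.   51.5]
0.92 [171.2 178.9] world [566.7 379.9  45. ] [115.  66.] longdir -157.8 [110.  82.  52.]
0.88 [445.6 231.6] world [ 376.1 -478.1   45. ] [111.  75.] longdir -177.0 [123. 105. 118.]
0.61 [175. 216.] world [448.8 369.2  45. ] [ 69. 114.] longdir 179.2 [110.  83.  53.]
0.57 [134.4 230.2] world [407.5 497.4  45. ] [ 62. 118.] longdir -74.0 [123. 101. 115.]
[156 160  30  38 636] [170.6 178.2] [33.9 19.9] [568.7 381.6  45. ] 62.673902345727384 108.45061573232492 -155.8
[165 199  20  36 642] [174.5 216.5] [35. 19.] [447.2 370.8  45. ] 59.998169541257425 110.21752778977972 179.2
```

View pics/s9.png

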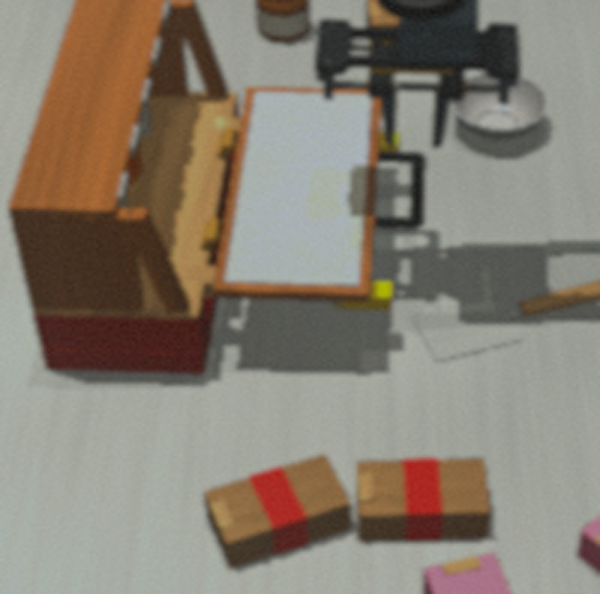

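```bash
python3 - <<'E'
from h import *
s=cams.grab_frame("top")
st=env.state();print(st["ee_pos"],st["qpos"],st["time_s"])
from scipy.spatial.transform import Rotation as R
y,p,r=st["ee_rot"][2],st["ee_rot"][1],st["ee_rot"][0]
print(R.from_euler("xyz",[r,p,y],degrees=True).as_matrix().round(3))
E
```

```text
[443.89242053  44.59493351 194.0260182 ] [ 4.26890183e+00  8.14605519e+00  1.08168007e+02 -1.39717309e-02
  6.37731824e+01  6.73625748e+00] 23.6
[[-0.002  0.999 -0.043]
 [-0.    -0.043 -0.999]
 [-1.    -0.001  0.   ]]
```

arm_command(
  deltas=[
    [0.85,[0,30,0],0.14],
    [0.85,[0,60,0],0.28],
    [0.85,[0,90,0],0.42],
    [0.85,[1,120,0],0.56],
    [0.85,[1,150,0],0.7],
    [0.85,[1,180,0],0.84],
    [0.85,[2,210,0],0.98],
    [0.85,[2,240,0],1.12],
    [0.85,[2,270,0],1.26],
    [0.85,[3,300,0],1.4],
    [0.85,[3,326,0],1.53],
    [0.85,[3,326,-40],1.6],
    [0.85,[3,326,-80],1.6],
    [0.85,[3,326,-105],1.6],
    [0.85,[3,326,-105],1.6],
  ],
)

```text
time_s: 25.1
ee_pos: [444.6, 368.4, 84.5]
ee_rot: [-140.4, 89.3, -141.2]
force: [-0.1, -0.5, 0.1]
gripper_width: 77.9
```

```bash
python3 - <<'E'
from h import *
t=cams.grab_frame("top");s=cams.grab_frame("scene")
cv2.imwrite("pics/s10.png",cv2.resize(s["img"][280:420,200:400,::-1],None,fx=4,fy=4,interpolation=2))
st=env.state();print(st["ee_pos"],st["force"])
E
```

```text
[447.45842862 370.56630334  89.07590363] [ 0.28741144 -0.05899595  0.04065183]
```

View pics/s10.png

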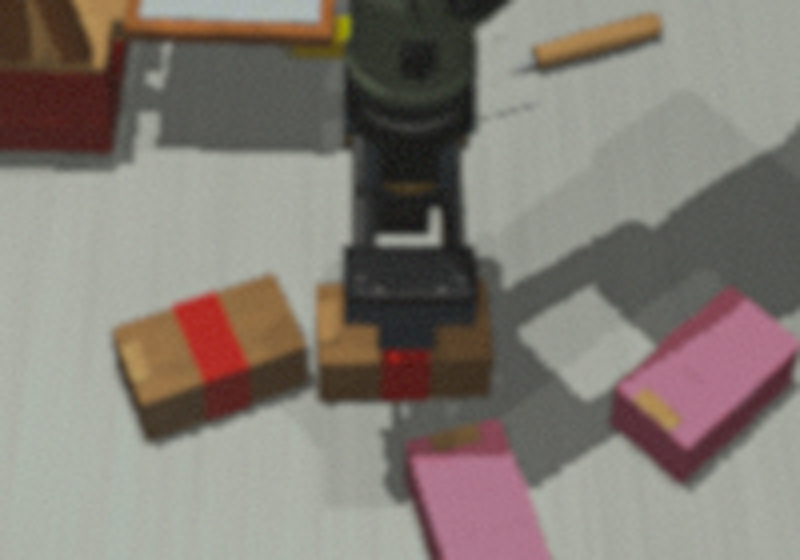

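arm_command(
  deltas=[
    [0.85,[0,0,-25],0],
    [0.85,[0,0,-45],0],
    [0.85,[0,0,-60],0],
    [0.85,[0,0,-69],0],
    [0.85,[0,0,-69],0],
    [0.5,[0,0,-69],0],
    [0.5,[0,0,-69],0],
    [0.5,[0,0,-69],0],
    [0.5,[0,0,-69],0],
  ],
  grip_force=15,
)

```text
time_s: 26.1
ee_pos: [448.4, 371.4, 21.9]
ee_rot: [42.1, 89.8, 41.3]
force: [-0.1, 0.6, 4.5]
gripper_width: 61.0
```

arm_command(
  deltas=[
    [0.5,[0,0,30],0],
    [0.5,[0,0,70],0],
    [0.5,[0,0,110],0],
    [0.5,[0,0,150],0],
    [0.5,[0,-20,175],0],
    [0.5,[8,-55,175],-0.12],
    [0.5,[16,-90,175],-0.25],
    [0.5,[25,-125,175],-0.38],
    [0.5,[34,-160,175],-0.52],
    [0.5,[43,-195,175],-0.66],
    [0.5,[52,-230,175],-0.8],
    [0.5,[61,-265,175],-0.94],
    [0.5,[70,-300,175],-1.08],
    [0.5,[79,-335,175],-1.22],
    [0.5,[88,-370,175],-1.36],
    [0.5,[96,-400,175],-1.49],
    [0.5,[102,-409,175],-1.6],
    [0.5,[102,-409,175],-1.6],
    [0.5,[102,-409,175],-1.6],
  ],
)

```text
time_s: 28.0
ee_pos: [548.9, -37.9, 195.2]
ee_rot: [-108.6, 89.9, 159.0]
force: [0.2, 1.0, -1.5]
gripper_width: 60.7
```

```bash
python3 - <<'E'
from h import *
t=cams.grab_frame("top");s=cams.grab_frame("scene")
cv2.imwrite("pics/s11.png",cv2.resize(s["img"][130:400,140:400,::-1],None,fx=3,fy=2.2,interpolation=2))
st=env.state();print(st["ee_pos"],st["force"],st["gripper_width"])
E
```

```text
[548.98078792 -37.33381994 195.42755427] [ 0.46158752 -0.10728534 -1.74306232] 60.36129489046742
```

View pics/s11.png

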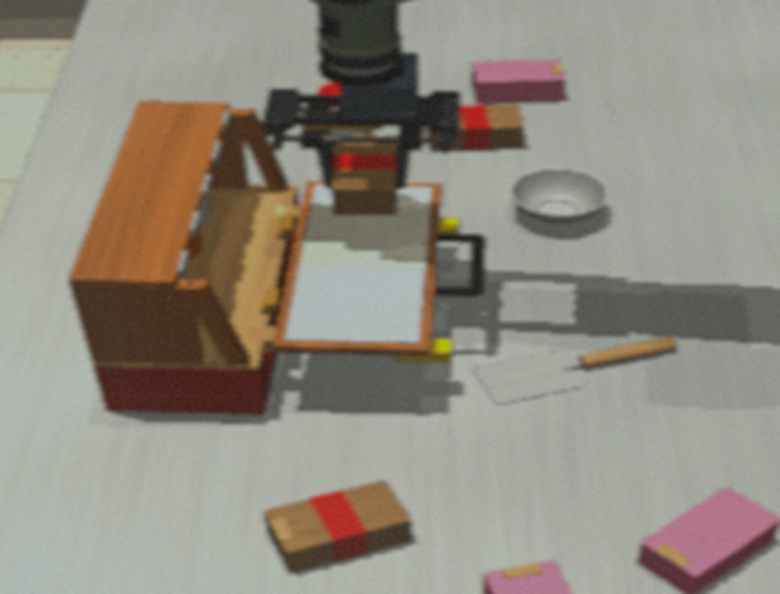

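arm_command(
  deltas=[
    [0.5,[0,0,-20],0],
    [0.5,[0,0,-38],0],
    [0.5,[0,0,-50],0],
    [0.5,[0,0,-56],0],
    [0.5,[0,0,-56],0],
  ],
)

```text
time_s: 28.6
ee_pos: [549.6, -37.8, 139.6]
ee_rot: [-107.3, 90.0, 160.3]
force: [0.2, -0.0, -2.9]
gripper_width: 60.5
```

arm_command(
  deltas=[
    [0.5,[0,0,-1.5],0],
    [0.5,[0,0,-3],0],
    [0.5,[0,0,-3],0],
  ],
)

```text
time_s: 28.9
ee_pos: [550.4, -38.3, 138.4]
ee_rot: [86.3, 89.9, -6.1]
force: [-1.2, 0.4, 4.5]
gripper_width: 60.5
```

arm_command(
  deltas=[
    [0.5,[0,0,-1],0],
    [0.5,[0,0,-2],0],
    [0.5,[0,0,-2],0],
  ],
)

```text
time_s: 29.2
ee_pos: [550.4, -38.4, 138.2]
ee_rot: [84.6, 89.8, -7.8]
force: [-4.9, 0.6, 16.1]
gripper_width: 60.4
```

arm_command(
  deltas=[
    [0.5,[0,0,2],0],
    [0.5,[0,0,2],0],
    [0.85,[0,0,2],0],
    [0.85,[0,0,2],0],
    [0.85,[0,0,2],0],
    [0.85,[0,0,12],0],
    [0.85,[0,0,40],0],
    [0.85,[0,0,80],0],
    [0.85,[0,0,80],0],
  ],
)

```text
time_s: 30.1
ee_pos: [552.9, -38.5, 220.6]
ee_rot: [87.8, 89.3, -4.7]
force: [0.7, -0.5, 0.3]
gripper_width: 77.7
```

```bash
python3 - <<'E'
from h import *
t=cams.grab_frame("top");s=cams.grab_frame("scene")
cv2.imwrite("pics/s12.png",cv2.resize(s["img"][130:400,140:400,::-1],None,fx=3,fy=2.2,interpolation=2))
st=env.state();print(st["ee_pos"],st["force"],st["gripper_width"],st["qpos"])
h=cv2.cvtColor(t["img"],cv2.COLOR_RGB2HSV)
m=cv2.inRange(h,(0,70,70),(25,255,255)); m[:,230:]=0; m[:,:140]=0; m[:155]=0; m[245:]=0
n,l,st,c=cv2.connectedComponentsWithStats(m)
for i in range(1,n):
    if st[i,4]>150:
        ys,xs=np.nonzero(l==i); r=cv2.minAreaRect(np.c_[xs,ys].astype(np.float32)); q=cv2.boxPoints(r); W=np.array([onz(t,p,45)[:2] for p in q]); e=W[1]-W[0];g=W[2]-W[1]; L=e if np.hypot(*e)>np.hypot(*g) else g
        print(st[i],onz(t,r[0],45).round(1),np.hypot(*e),np.hypot(*g),np.degrees(np.arctan2(L[1],L[0])).round(1))
E
```

```text
[550.104338   -38.29821976 215.93255874] [ 0.53776646  1.14107926 -0.72510029] 77.58414825505959 [-5.17625418e+00  1.64554371e+01  9.36887679e+01 -2.20374791e-03
  6.97032896e+01 -2.71371982e+00]
[156 160  30  38 640] [568.7 381.5  45. ] 62.55693721769647 108.38347625017565 -156.0
```

View pics/s12.png

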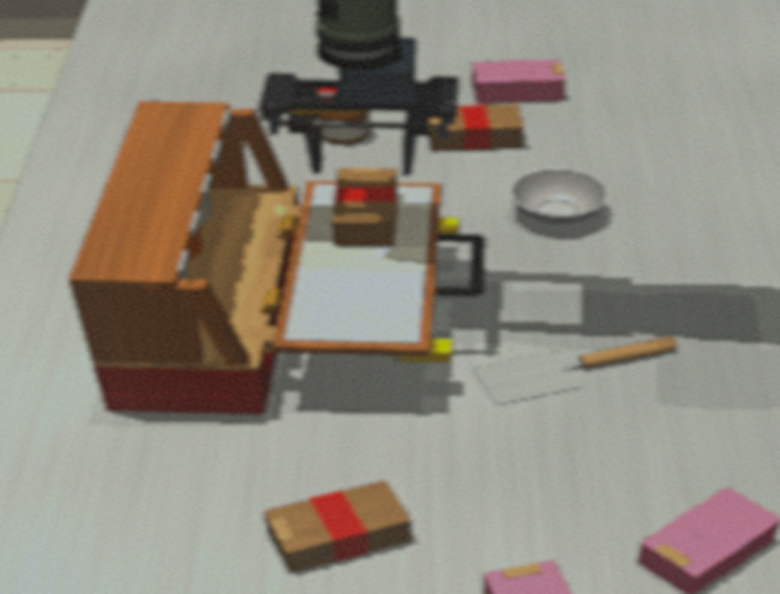

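arm_command(
  deltas=[
    [0.85,[2,38,0],-0.1],
    [0.85,[4,76,0],-0.2],
    [0.85,[5,114,0],-0.3],
    [0.85,[7,152,0],-0.41],
    [0.85,[9,190,0],-0.52],
    [0.85,[10,228,0],-0.63],
    [0.85,[12,266,0],-0.74],
    [0.85,[14,304,0],-0.85],
    [0.85,[15,342,0],-0.96],
    [0.85,[17,380,0],-1.06],
    [0.85,[18,410,0],-1.114],
    [0.85,[18,419.5,-25],-1.114],
    [0.85,[18,419.5,-65],-1.114],
    [0.85,[18,419.5,-100],-1.114],
    [0.85,[18,419.5,-126],-1.114],
    [0.85,[18,419.5,-126],-1.114],
  ],
)

```text
time_s: 31.8
ee_pos: [564.2, 379.1, 82.5]
ee_rot: [9.7, 89.3, -146.6]
force: [-0.8, -0.3, -1.3]
gripper_width: 77.8
```

```bash
python3 - <<'E'
from h import *
t=cams.grab_frame("top");s=cams.grab_frame("scene")
cv2.imwrite("pics/s13.png",cv2.resize(s["img"][260:420,180:360,::-1],None,fx=4,fy=3.7,interpolation=2))
cv2.imwrite("pics/t13.png",cv2.resize(t["img"][80:250,130:360,::-1],None,fx=3.4,fy=3.4,interpolation=2))
st=env.state();print(st["ee_pos"],st["force"],st["gripper_width"],st["qpos"])
E
```

```text
[567.32933563 381.05262735  87.93152919] [ 0.67259877 -0.02870765  0.22444892] 77.553355596629 [ 3.29263372e+01  3.37413466e+01  8.45485978e+01 -6.71629747e-03
  6.18227174e+01  9.92202109e+01]
```

View pics/s13.png

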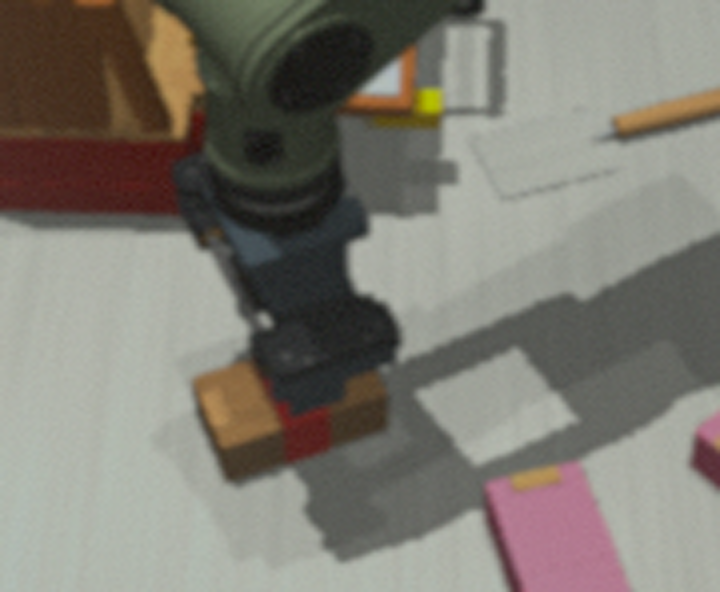

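View pics/t13.png

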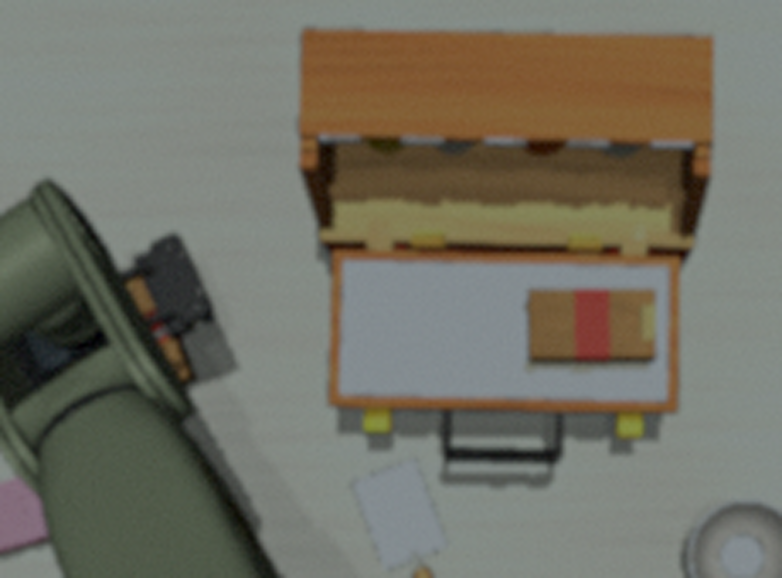

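arm_command(
  deltas=[
    [0.85,[0,0,-25],0],
    [0.85,[0,0,-45],0],
    [0.85,[0,0,-60],0],
    [0.85,[0,0,-70],0],
    [0.85,[0,0,-70],0],
    [0.5,[0,0,-70],0],
    [0.5,[0,0,-70],0],
    [0.5,[0,0,-70],0],
    [0.5,[0,0,-70],0],
  ],
)

```text
time_s: 32.8
ee_pos: [568.2, 381.8, 19.9]
ee_rot: [-166.8, 89.9, 36.9]
force: [-0.1, 0.3, 4.2]
gripper_width: 60.5
```

arm_command(
  deltas=[
    [0.5,[0,0,30],0],
    [0.5,[0,0,70],0],
    [0.5,[0,0,110],0],
    [0.5,[0,0,150],0],
    [0.5,[-1,-25,175],0.11],
    [0.5,[-2,-55,175],0.24],
    [0.5,[-4,-90,175],0.38],
    [0.5,[-5,-120,175],0.52],
    [0.5,[-6,-150,175],0.66],
    [0.5,[-8,-180,175],0.8],
    [0.5,[-9,-210,175],0.93],
    [0.5,[-10,-240,175],1.05],
    [0.5,[-11,-263.5,175],1.114],
    [0.5,[-11,-263.5,175],1.114],
    [0.5,[-11,-263.5,155],1.114],
    [0.5,[-11,-263.5,137],1.114],
    [0.5,[-11,-263.5,125],1.114],
    [0.5,[-11,-263.5,121],1.114],
    [0.5,[-11,-263.5,121],1.114],
  ],
)

```text
time_s: 34.7
ee_pos: [556.5, 118.1, 139.2]
ee_rot: [-80.9, 89.9, -173.4]
force: [0.1, 0.4, -1.4]
gripper_width: 60.6
```

arm_command(
  deltas=[
    [0.5,[0,0,-1],0],
    [0.5,[0,0,-2],0],
    [0.5,[0,0,-2],0],
  ],
)

```text
time_s: 35.0
ee_pos: [556.9, 117.8, 138.1]
ee_rot: [102.4, 89.9, 9.9]
force: [-0.6, -0.2, -1.8]
gripper_width: 60.4
```

arm_command(
  deltas=[
    [0.5,[0,0,-1],0],
    [0.5,[0,0,-1.5],0],
    [0.5,[0,0,-1.5],0],
  ],
)

```text
time_s: 35.3
ee_pos: [556.9, 117.8, 136.8]
ee_rot: [105.4, 89.9, 12.9]
force: [-0.4, -0.6, 2.4]
gripper_width: 60.6
```

Contact felt (z force rose from -1.8 to 2.4 N). Release and rise.

arm_command(
  deltas=[
    [0.5,[0,0,-0.3],0],
    [0.85,[0,0,0],0],
    [0.85,[0,0,0],0],
    [0.85,[0,0,0],0],
    [0.85,[0,0,12],0],
    [0.85,[0,0,40],0],
    [0.85,[0,0,80],0],
    [0.85,[0,0,110],0],
    [0.85,[-30,25,130],0],
    [0.85,[-70,60,130],0],
    [0.85,[-100,100,130],0],
    [0.85,[-130,140,130],0],
    [0.85,[-160,180,130],0],
    [0.85,[-160,180,130],0],
  ],
)

```text
time_s: 36.7
ee_pos: [393.5, 301.4, 267.2]
ee_rot: [-172.0, 89.9, 95.9]
force: [0.6, -1.2, -0.3]
gripper_width: 77.5
```

```bash
python3 - <<'E'
from h import *
t=cams.grab_frame("top");s=cams.grab_frame("scene")
cv2.imwrite("pics/s14.png",cv2.resize(s["img"][130:400,140:400,::-1],None,fx=3,fy=2.2,interpolation=2))
cv2.imwrite("pics/t14.png",cv2.resize(t["img"][80:260,200:470,::-1],None,fx=2.9,fy=2.9,interpolation=2))
st=env.state();print(st["ee_pos"],st["force"],st["gripper_width"],st["time_s"])
E
```

```text
[396.07066229 298.59730675 266.94828081] [ 0.24066726  0.22375745 -0.69388919] 77.50746480069176 36.8
```

View pics/s14.png

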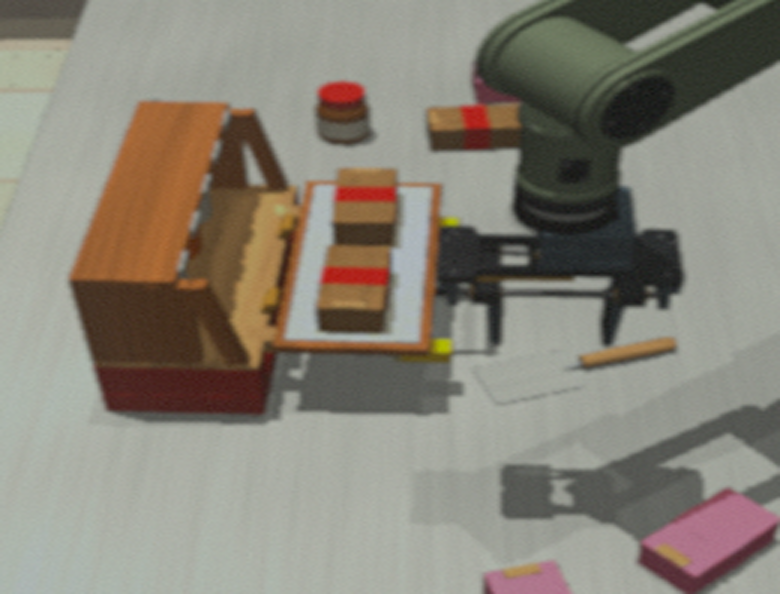

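View pics/t14.png

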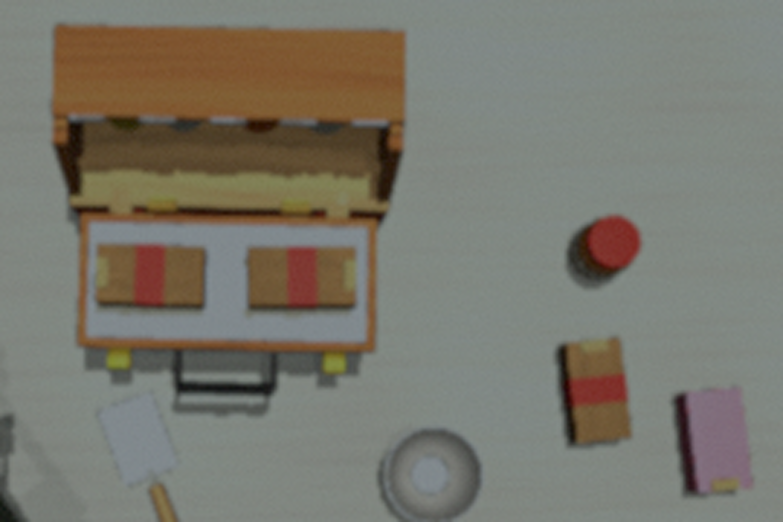

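Both cartons sit flat on the flap. The supports are still out, and the third carton, jar, bowl and spatula haven't moved. I'll hand the job in.

```bash
python3 -c "
from workcell import env
print(env.job_done())"
```

```text
the job is handed in; nothing more can be done
None
```

The ledge is open with two cartons on it, and I handed the job in at about 37 s of the 72 s allowed. It reports no verdict.

- **Supports:** I pulled both out until they hit their stops. The left moved about 101 mm and the right about 109 mm, and the force rose to about 20 N at each stop. They started partly out, by amounts I could not measure exactly.
- **Flap:** I held it by the black bar through the whole swing and lowered it the last stretch in 1–2 mm steps. It touched the pads at about 6 N, slightly below level. I eased off to about 1 N before letting go, and it did not drop.
- **Cartons:** The two brown cartons on the robot's left went side by side on the flap. The first was pressed down with about 16 N for a moment before I backed off, more than intended. The second touched down at about 2 N.
- **Last pictures:** Both cartons lie flat on the flap, and the supports are still out under it. The third carton, jar, bowl, spatula and pink look-alikes appear untouched, judged by eye. The gripper was clear of everything, and none of these checks disagreed.

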